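# Balance the rocking arm of a jewellery casting machine

### The job

Before the next pour the machine's rocking arm has to be balanced: it is flask-heavy now and rests on its flask-side stop. Nudge the brass trim weight along its rod by the upright post, catching the arm as it begins to tip, until the arm floats level; then take the hand well clear of it and let it stay level, untouched, for five seconds. Do not let the weight end drop onto its stop, do not clamp the post between the fingers or touch the flask, and leave everything else on the bench where it is.

Things in the scene. Friction and masses are not known exactly. Their poses are not given: they have to be found in the camera images.
- machine: fixed bench casting machine: blue round housing (210 mm flange, 82 mm tall) with a grey fork that carries the rocking arm. Origin on the table under the pivot, x axis along the pivot pin, y axis along the arm towards the flask end, z up. A red mark on a white plate beside the hub, read against the arm's needle, shows level. Place and yaw differ each time.
- pivot (a point): centre of the pivot pin, 155 mm above the table, on the arm; axes are the arm's: x along the pin, y to the flask end, z up. The arm reaches 342 mm to the weight end, 287 mm to the flask end; hub nut up to 41 mm above the pivot. Inertia about 0.106 kg m2; top-heavy: gravity adds about 0.093 N m per rad in the direction of the tilt. Pivot friction about 0.014 N m, damping 0.02 N m s/rad.
- casting_arm (a joint): tilt of the rocking arm, rad: 0 = level, positive = flask end up, weight end down. Stops at -0.14 (where it starts) and +0.14. No spring: away from level it tips faster and faster (growth time about 1 s). Pivot friction holds it only near level with the trim weight within about 5 mm of the balance point.
- trim_weight (a joint): place of the sliding trim weight on its rod, m: 0 = innermost (centre 185 mm from the pivot), growing outward to 0.120; outward makes the weight end heavier. Weight and post 0.22 kg (2.16 N m per m of slide). It stays where put: sliding friction about 0.4 N, damping 1.5 N s/m. The balance point differs each time, 0.025 to 0.096 (nominal 0.060), as the flask's mass is not known.
- post (a point): polished upright post on the trim weight to nudge it by, 25 mm diameter, bare from 21 mm below to 31 mm above this point, 35 mm above the pivot's line and moves with the arm (axes as the arm's). Brass weight below: 40 mm diameter, 26 mm long. Slippery (friction 0.08): fingers loosely astride it along the arm push it in or out without carrying the arm; a push also tips the arm its way a little.
- flask_mid (a point): centre of the filled steel flask that lies in the arm's cradle, 64 mm diameter, 66 mm long along the arm, with white plaster dots; it is 247.5 mm from the pivot along the arm and 29.5 mm above the pivot's line (in the arm's axes). Nominally 0.55 kg, really up to 5.5 % more or less.
- flask: the same flask, fixed in the cradle; its origin is on the pivot. Not to be touched.
- stopper0: loose graphite stopper, dark grey, 54 mm across and 82 mm tall with a tapered nose, 0.28 kg; origin at the centre of its underside. A bystander.
- stopper1: loose graphite stopper, dark grey, 54 mm across and 82 mm tall with a tapered nose, 0.28 kg; origin at the centre of its underside. A bystander.
- stopper2: loose graphite stopper, dark grey, 54 mm across and 82 mm tall with a tapered nose, 0.28 kg; origin at the centre of its underside. A bystander.
- bowl: loose steel bowl, 90 mm across, 35 mm tall; origin under its centre. A bystander.
- spare_flask: loose standing steel flask, 76 mm across, 75 mm tall, filled white; origin under its centre. A bystander.
- ingot_mould: loose iron ingot mould, 130 x 55 x 28 mm; origin under its centre. A bystander.
- tongs: loose crucible tongs lying flat, 290 mm long, 12 mm tall; origin under the middle. A bystander.

How it is judged:
By the outcome, as a careful person would: the job done as asked, in the order asked, and still so for the second after the job is handed in, with the robot touching nothing.
It also fails if it takes over 72 s, if anything falls off the work surface, if the arm or the gripper's body presses on something with over 40 N, if the wrist force passes 120 N, or if a joint passes its speed limit or range.

### The arm

A 6-joint arm with a two-finger parallel gripper is mounted at the origin on the work surface. World frame = base frame: x ahead of the robot, y to its left, z up, the work surface at z = 0. Lengths are in m, angles in rad, forces in N, time in s.
With the tool pointing down it reaches from about 0.35 to 0.8 m from the base axis. Payload 7.3 kg.
Tool frame: the origin (TCP) lies midway between the tips of the shut fingers; the grasp point (between the pads) lies 19 mm behind it (bot.hold_point_z is the z of the grasp point in the tool frame, in m); z points along the fingers, y is the line along which they close (so a half turn about z gives the same grasp; the last joint's range is limited). The gripper opens to 85 mm and grips with 20 to 120 N. Pads are 22 mm wide; open, the fingers measure 114 mm over their backs; the gripper's body (76 mm by 85 mm) begins 54 mm behind the grasp point. The pads swing forward as they close: fully open they stand 13 mm farther back than shut.
Start: joints at [-1.389, 0.342, 1.524, -0, 1.275, -0.146], TCP at [0.169, -0.497, 0.231] pointing down, gripper open.
Joint ranges: [-2.53, 2.53], [-0.77, 2.02], [0.04, 2.7], [-1, 4.14], [0.28, 2.66], [-3.11, 3.11]. Speed limits (rad/s): [2.57, 2.57, 3.14, 3.14, 3.14, 3.14].

### API

Orientations are given as a unit quaternion [x, y, z, w].
In Python, from cell import bot, eyes gives the robot as it stands. The module is installed in compiled form; this text tells all that it offers.
- The arm moves only by the tool send_rows, never from a script. Its argument "commands" is a list of rows, each a list of 3 entries, a list of its own where there are three numbers: the turn, a rotation vector about the tool's x, y, z in rad, then the shift along the tool's x, y, z in units of 50 mm (1.0 is 50 mm), then the opening, from 0 (shut) to 1 (fully open). In form: [[[ax, ay, az], [tx, ty, tz], jaw], ...]. A call has 1 to 20 rows; each row shifts and turns the commanded pose from where the row before left it, along the tool's axes as they then stand; what a row does not reach is not made up. A row lasts 1/10 s, in which the tool goes at most 50 mm and 8.59 degrees, less where a joint would pass 70% of its speed; a pose out of reach is approached as far as the arm can. A call is refused whole if a number of a shift passes 1 or a number of a turn 0.15, either way. A call with a gripper value outside its range is refused whole. The fingers move at their own pace and stop on an object; "force" is the grip in N (left out, the last holds). Time passes only in rows, so rows that do not move let the fingers close. It gives the time, the measured TCP pose, the force, the opening and the grip force at its end, in the units of the state.
- bot.get_state(): the state, without advancing time (a new reading comes with each control period).
- eyes.camera(name): name is "scene" or "top" or "wrist"; returns (picture, depth): 480x640x3 uint8, blue, green, red; 480x640 float32, m along the optical axis (not along the pixel's ray), 0 where there is no reading.
- eyes.camera_params(name): a dict with "intrinsics" (3x3 intrinsics, pixels), "R" (3x3) and "t" (3): a world point X has camera coordinates R X + t. Camera axes: x right, y down, z forward; pixel columns grow to the right and rows downward; lengths in m; the calibration is good to about 2 mm. The wrist camera is an equidistant fisheye: a pixel r from the principal point sees the ray r / f radians off the axis. A picture is of the moment at which its call begins: read the wrist's pose just before it. camera_params takes no time and is no camera call; for the wrist camera it gives the pose at the moment of the call.
- bot.sign_off(): hands the job in; it is judged then, once.
Trained networks look in the newest picture that a camera, given by its name, has taken for a name from the list of things; names that differ only in an ending like _2 or _b are one class to them, and where a whole thing is asked for, a point or a joint stands for the part that bears it (a point fixed in the world has none). Each returns a list of dicts, best first, with "confidence" (0 to 1); they miss things now and then, are a little off and sometimes report something else, mostly with a low value. They report only what shows in the picture. A call takes as long as a camera call.
- eyes.recognise(camera, name): "location" ([x, y, z] in m, in the coordinates of the camera as it stood for that picture, good to about 4 mm: the middle of the surface that is visible of it).
The state is a dict: "t": time; "qpos": joint angles; "joint_vel": joint speeds; "effort": joint torques, N m; "eef_pos": TCP position; "orientation": TCP orientation; "wrist_force": force on the tool from outside, world axes, zero at the start; "ft_torque": the same for the moment, N m; "opening": finger opening in m; "gripper_force": force on a finger pad.
Only numpy, scipy, OpenCV 4.12 (cv2) and the standard library are available. Lean on these libraries where they do the work, as an engineer would, in place of code of your own. Each camera call takes 0.05 s, during which the arm holds its last target. There are 200 camera calls.

## Working session

There is one attempt and no reset: what is moved stays moved. The work goes in short steps, Python scripts to look and compute and a tool call to move; the robot and the scene stay as the last step left them, time stands still between calls to the robot, and variables do not carry over. Pictures are saved under pics/ and viewed, at most 10 in all, crops included, and the job is handed in when it is done.

Besides the shell and the picture viewer there is one more tool, called after "Call:" in YAML: its name, and indented under it one key for each argument. send_rows: Moves the arm, as the interface text tells. Its arguments: {"type":"object","properties":{"commands":{"type":"array"},"force":{"type":"number"}},"required":["commands"]}

```bash
mkdir -p pics; cat > h.py <<'E'
import numpy as np, cv2
from cell import bot, eyes
def P(cam): 
    p=eyes.camera_params(cam); return np.array(p["intrinsics"]),np.array(p["R"]),np.array(p["t"])
def world(cam,c):
    K,R,t=P(cam); return R.T@(np.array(c)-t)
def cloud(cam,d):
    K,R,t=P(cam); v,u=np.mgrid[:480,:640]
    X=np.stack([(u-K[0,2])/K[0,0]*d,(v-K[1,2])/K[1,1]*d,d],-1)
    return (X-t)@R
E
python3 - <<'E'
from h import *
np.set_printoptions(precision=3,suppress=True)
for c in ["scene","top"]:
    im,d=eyes.camera(c); cv2.imwrite(f"pics/{c}0.png",im); np.save(f"{c}0.npy",d)
    print(c,P(c)[1].tolist(),-P(c)[1].T@P(c)[2],P(c)[0][0,0])
    for n in ["machine","pivot","post","flask_mid","stopper0","bowl","spare_flask","ingot_mould","tongs"]:
        r=eyes.recognise(c,n)
        print(n,[(world(c,x["location"]).round(3).tolist(),round(x["confidence"],2)) for x in r[:4]])
print(bot.get_state())
E
```

```text
scene [[0.689737498233359, 0.7240572557195293, -0.0018094116975187475], [0.6101818757899206, -0.582601412950369, -0.5368926075908736], [-0.38979515387993313, 0.3692108937560455, -0.8436486555098521]] [ 1.057 -0.554  1.166] 451.55206419229745
machine [([0.589, 0.085, 0.159], 0.7), ([0.386, -0.428, 0.007], 0.45)]
pivot [([0.559, 0.097, 0.176], 0.97)]
post [([0.619, -0.099, 0.21], 0.84)]
flask_mid [([0.503, 0.317, 0.17], 0.67), ([0.541, -0.534, 0.057], 0.35), ([0.559, 0.099, 0.177], 0.19)]
stopper0 [([0.54, -0.534, 0.055], 0.97), ([0.522, -0.447, 0.058], 0.96), ([0.592, -0.474, 0.061], 0.9)]
bowl [([0.72, 0.22, 0.015], 0.83)]
spare_flask [([0.739, -0.246, 0.075], 0.59)]
ingot_mould [([0.738, -0.043, 0.025], 0.81)]
tongs [([0.386, -0.427, 0.009], 0.87)]
top [[0.02557045537296388, -0.9996729074687333, 0.00047946327145033905], [-0.9949773036421633, -0.025496774192090527, -0.09679917222150222], [0.09677973470200135, 0.001998143840406665, -0.9953038181239954]] [ 0.465 -0.072  1.403] 543.3243225987644
machine [([0.539, 0.103, 0.158], 0.8)]
pivot [([0.546, 0.15, 0.171], 0.78)]
post [([0.611, -
[... 156 characters left out ...]
56], 0.82)]
bowl [([0.733, 0.208, 0.019], 0.67)]
spare_flask [([0.73, -0.235, 0.073], 0.58)]
ingot_mould [([0.726, -0.042, 0.029], 0.71)]
tongs [([0.382, -0.424, 0.008], 0.77), ([0.541, 0.103, 0.156], 0.63), ([0.55, 0.15, 0.171], 0.31)]
{'t': 1.0, 'qpos': array([-1.389,  0.342,  1.524, -0.   ,  1.275, -0.146]), 'joint_vel': array([-0.003,  0.001,  0.001,  0.001,  0.001, -0.001]), 'effort': array([ -0.001, -43.357, -24.627,  -0.   ,   0.   ,   0.   ]), 'eef_pos': array([ 0.169, -0.497,  0.231]), 'orientation': array([ 0.987,  0.163, -0.   ,  0.   ]), 'wrist_force': array([-0.512,  0.158, -0.15 ]), 'ft_torque': array([0.013, 0.008, 0.012]), 'gripper_force': 0.0, 'opening': 0.08549803369205769}
```

View pics/top0.png

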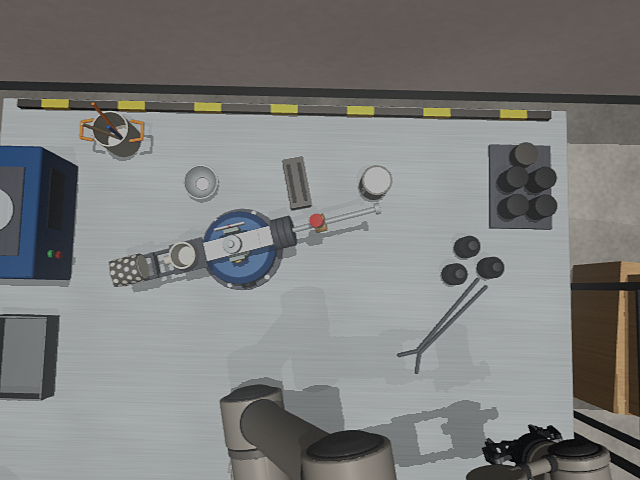

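View pics/scene0.png

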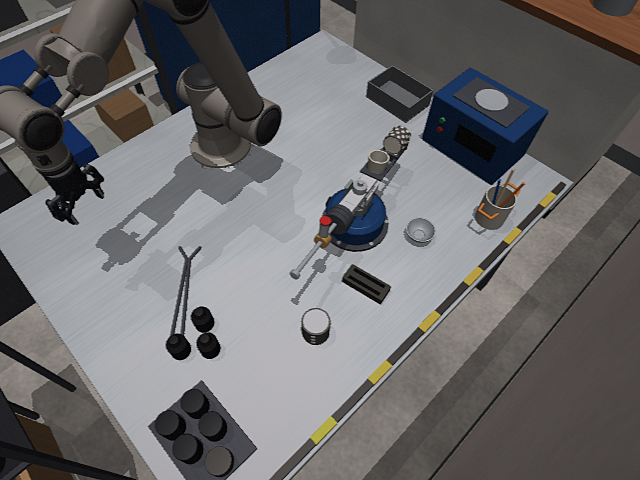

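The top view shows the red post cap at (317,221), the rod end at (378,209), the hub near (233,243) and the dotted flask at (125,270). The scene view shows the cap at (326,221) and the rod end at (295,274). Next I'll measure the arm's geometry from both views.

```bash
python3 - <<'E'
from h import *
np.set_printoptions(precision=4,suppress=True)
def ray(cam,u,v):
    K,R,t=P(cam); return -R.T@t, R.T@np.linalg.solve(K,[u,v,1.])
def tri(a,b):
    A=np.zeros((3,3));y=np.zeros(3)
    for o,d in (a,b):
        d=d/np.linalg.norm(d);M=np.eye(3)-np.outer(d,d);A+=M;y+=M@o
    X=np.linalg.solve(A,y)
    return X,[np.linalg.norm((np.eye(3)-np.outer(d,d)/(d@d))@(X-o)) for o,d in (a,b)]
px={}
for c in ["scene","top"]:
    im=cv2.imread(f"pics/{c}0.png").astype(int);d=np.load(f"{c}0.npy");W=cloud(c,d)
    b,g,r=im[...,0],im[...,1],im[...,2]
    m=(r>110)&(r>2*g)&(r>2*b)&(W[...,2]>.12)&(W[...,2]<.35)
    n,l,s,ce=cv2.connectedComponentsWithStats(m.astype(np.uint8))
    k=1+np.argmax(s[1:,4]);px[c]=ce[k];w=W[l==k]
    print(c,"red px",ce[k],s[k],"mean",w.mean(0),"zmax",np.percentile(w[:,2],[5,50,95]))
    # blue flange circle
    mb=(b>1.6*r)&(b>60)&(W[...,2]>0.05)&(W[...,2]<.1)&(W[...,0]<.75)&(W[...,1]<.3)
    q=W[mb]; print("blue z",np.percentile(q[:,2],[5,50,95]),len(q))
    (cx,cy),rad=cv2.minEnclosingCircle(q[:,:2].astype(np.float32)); print("circle",cx,cy,rad)
    # high points along the arm (z>.14) 
    mh=(W[...,2]>.125)&(W[...,2]<.27)&(abs(W[...,0]-.56)<.16)&(W[...,1]>-.3)&(W[...,1]<.42)
    q=W[mh]; x0=q[:,:2].mean(0); _,_,V=np.linalg.svd(q[:,:2]-x0); e=V[0]*np.sign(V[0][1]); print("axis",e,x0,len(q))
    a=(q[:,:2]-np.array([.56,.1]))@e; p=(q[:,:2]-np.array([.56,.1]))@[e[1],-e[0]]
    for lo in np.arange(-.36,.34,.03):
        i=(a>=lo)&(a<lo+.03)
        if i.sum()>5: print("%.2f n%d z %s p %s"%(lo,i.sum(),np.percentile(q[i,2],[5,50,95]),np.percentile(p[i],[5,50,95])))
    print(a.min(),a.max())
print(tri(ray("scene",*px["scene"]),ray("top",*px["top"])))
E
python3 - <<'E'
import cv2
a=cv2.imread('pics/top0.png')[190:300,100:400];b=cv2.imread('pics/scene0.png')[115:285,280:420]
cv2.imwrite('pics/c0.png',cv2.resize(a,None,fx=2.6,fy=2.6,interpolation=2))
E
```

```text
scene red px [324.8846 220.1538] [320 216  11   9  78] mean [ 0.6106 -0.086   0.2488] zmax [0.2451 0.249  0.2523]
blue z [0.0712 0.0802 0.0848] 949
circle 0.5622228384017944 0.0983988344669342 0.08920181542634964
axis [-0.2546  0.967 ] [0.5662 0.0958] 3338
-0.36 n74 z [0.1862 0.1985 0.2057] p [-0.0092  0.0023  0.0122]
-0.33 n48 z [0.1893 0.1942 0.2008] p [-0.0053  0.0018  0.0069]
-0.30 n49 z [0.1842 0.1899 0.1932] p [-0.0035  0.0024  0.0061]
-0.27 n48 z [0.1807 0.1857 0.19  ] p [-0.0041  0.0018  0.0062]
-0.24 n140 z [0.1654 0.1822 0.2028] p [-0.0141  0.0025  0.0166]
-0.21 n242 z [0.1794 0.2297 0.2511] p [-0.0103  0.006   0.0178]
-0.18 n33 z [0.1692 0.1732 0.2451] p [-0.0036  0.003   0.006 ]
-0.15 n353 z [0.141  0.1789 0.1982] p [-0.0204  0.0091  0.0329]
-0.12 n210 z [0.1669 0.1899 0.1969] p [-0.0245  0.0094  0.0339]
-0.09 n94 z [0.1596 0.1734 0.1768] p [-0.0182  0.0066  0.0219]
-0.06 n139 z [0.1615 0.1681 0.1727] p [-0.0188  0.0042  0.0415]
-0.03 n354 z [0.1316 0.1695 0.1878] p [-0.0344  0.0051  0.042 ]
0.00 n149 z [0.1478 0.1775 0.1949] p [-0.033   0.015   0.0429]
0.03 n100 z [0.150
[... 1677 characters left out ...]
.1506 0.1549 0.16  ] p [-0.0221 -0.002   0.0189]
0.06 n422 z [0.1504 0.1572 0.1995] p [-0.0316 -0.0031  0.0289]
0.09 n380 z [0.1515 0.1611 0.1997] p [-0.0332 -0.0016  0.0274]
0.12 n343 z [0.1464 0.1727 0.1949] p [-0.0331 -0.0038  0.023 ]
0.15 n119 z [0.1286 0.1342 0.1784] p [-0.0303 -0.0026  0.0276]
0.18 n224 z [0.1267 0.136  0.1435] p [-0.0292 -0.0014  0.0271]
0.21 n503 z [0.1401 0.1731 0.1858] p [-0.0307 -0.0031  0.0255]
0.24 n360 z [0.1548 0.1759 0.1826] p [-0.0313 -0.0049  0.0258]
0.27 n151 z [0.1534 0.1725 0.1799] p [-0.0307 -0.0043  0.0267]
-0.3417260289328048 0.28629135665163835
(array([ 0.6094, -0.0863,  0.2477]), [np.float64(0.001141276497388504), np.float64(0.0011412764973886295)])
```

View pics/c0.png

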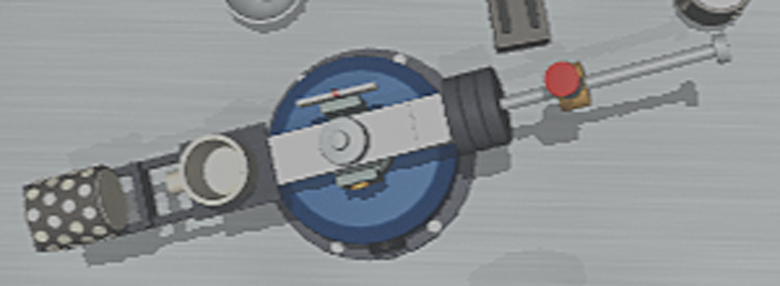

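The crop shows the red cap at (562,78) on a brass slide, the rod end at (722,47), the light plate and the dotted flask at left. This fits the numbers: the pivot is near (0.56, 0.099), the outward direction is (0.258, -0.966), and the cap at (0.609, -0.087, 0.248) gives s≈0.018 at tilt -0.14. Next I'll build a tilt gauge from the flask height and move the hand above the post.

```bash
cat >> h.py <<'E'
import json,os
PV=np.array([.56,.099]); E=np.array([-.258,.966]); E/=np.linalg.norm(E); X=np.array([E[1],-E[0]])
def crest(cam,d):
    W=cloud(cam,d); q=W[...,:2]-PV; a=q@E; p=q@X; z=W[...,2]
    f=(abs(p+.002)<.015)&(a>.215)&(a<.275)&(z>.14)&(z<.29)&(d>0)
    return np.mean(z[f]),f.sum()
def tilt(n=2,cam="top"):
    z0=json.load(open("ref.json"))[cam]; out=[]
    for _ in range(n):
        t=bot.get_state()["t"]; im,d=eyes.camera(cam); z,k=crest(cam,d); out.append((round(t,2),round(-.14+(z-z0)/.245,4),int(k)))
    return out,im,d
E
python3 - <<'E'
from h import *
r={}
for c in ["top","scene"]:
    z=[crest(c,eyes.camera(c)[1]) for _ in range(3)]; print(c,z); r[c]=float(np.mean([k[0] for k in z]))
json.dump(r,open("ref.json","w"))
E
```

```text
top [(np.float64(0.17982825048527462), np.int64(374)), (np.float64(0.17971431814785674), np.int64(370)), (np.float64(0.18013105849912828), np.int64(363))]
scene [(np.float64(0.17475131077591197), np.int64(191)), (np.float64(0.17472087949207132), np.int64(185)), (np.float64(0.17446479730262182), np.int64(200))]
```

Call:
send_rows:
  commands:
    - [[0, 0, 0.067], [0, 0, -0.7], 0.4]
    - [[0, 0, 0], [0, 0, -0.7], 0.4]
    - [[0, 0, 0], [0, 0, -0.7], 0.4]
    - [[0, 0, 0], [0.625, -0.331, 0], 0.4]
    - [[0, 0, 0], [0.625, -0.331, 0], 0.4]
    - [[0, 0, 0], [0.625, -0.331, 0], 0.4]
    - [[0, 0, 0], [0.625, -0.331, 0], 0.4]
    - [[0, 0, 0], [0.625, -0.331, 0], 0.4]
    - [[0, 0, 0], [0.625, -0.331, 0], 0.4]
    - [[0, 0, 0], [0.625, -0.331, 0], 0.4]
    - [[0, 0, 0], [0.625, -0.331, 0], 0.4]
    - [[0, 0, 0], [0.625, -0.331, 0], 0.4]
    - [[0, 0, 0], [0.625, -0.331, 0], 0.4]
    - [[0, 0, 0], [0.625, -0.331, 0], 0.4]
    - [[0, 0, 0], [0.625, -0.331, 0], 0.4]
    - [[0, 0, 0], [0.625, -0.331, 0], 0.4]
    - [[0, 0, 0], [0.625, -0.331, 0], 0.4]
    - [[0, 0, 0], [0.625, -0.331, 0], 0.4]
    - [[0, 0, 0], [0.625, -0.331, 0], 0.4]
    - [[0, 0, 0], [0.625, -0.331, 0], 0.4]

```text
t: 3.3
eef_pos: [0.6107, -0.0871, 0.3362]
orientation: [0.992, 0.13, 0.0, 0.0]
wrist_force: [0.7, 0.1, 0.0]
opening: 0.0344
gripper_force: 0.0
```

```bash
python3 - <<'E'
from h import *
K,R,t=P("wrist"); im,d=eyes.camera("wrist"); cv2.imwrite("pics/w1.png",im)
b,g,r=[im[...,i].astype(int) for i in range(3)]
m=((r>110)&(r>2*g)&(r>2*b)).astype(np.uint8); n,l,s,ce=cv2.connectedComponentsWithStats(m)
for k in 1+np.argsort(-s[1:,4])[:2]:
    u,v=ce[k]; x,y=(u-K[0,2])/K[0,0],(v-K[1,2])/K[1,1]; th=np.hypot(x,y)
    ray=np.array([x/th*np.sin(th),y/th*np.sin(th),np.cos(th)]); o=-R.T@t; w=R.T@ray
    p=o+w*(.2485-o[2])/w[2]; print(s[k],ce[k],"at z .2485:",p, "a,p",(p[:2]-PV)@E,(p[:2]-PV)@X)
print(bot.get_state()["eef_pos"], tilt(2)[0], tilt(2,"scene")[0])
E
```

```text
[ 299  227   42   41 1292] [319.22368421 247.10294118] at z .2485: [ 0.612497   -0.08486503  0.2485    ] a,p -0.19118460781019103 0.0032753823662459366
[106 177   2   1   2] [106.5 177. ] at z .2485: [0.62411289 0.07312792 0.2485    ] a,p -0.04153937310882705 0.05526578919418426
[ 0.61342945 -0.08316642  0.33519738] [(3.35, np.float64(-0.1399), 374), (3.4, np.float64(-0.1391), 361)] [(3.45, np.float64(-0.1401), 187), (3.5, np.float64(-0.1384), 182)]
```

View pics/w1.png

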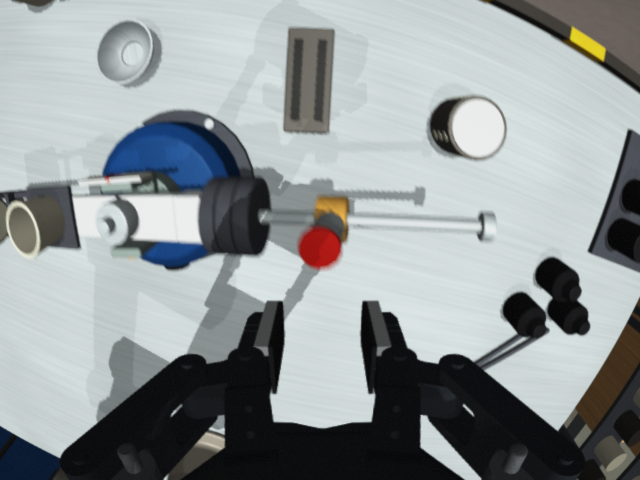

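The wrist view shows the post cap at (319,247), centred between the open fingers and in line with the rod. I'll centre the hand and descend astride it.

Call:
send_rows:
  commands:
    - [[0, 0, 0], [-0.05, 0.06, 0.2], 0.5]
    - [[0, 0, 0], [0, 0, 0.45], 0.5]
    - [[0, 0, 0], [0, 0, 0.45], 0.5]
    - [[0, 0, 0], [0, 0, 0.45], 0.5]
    - [[0, 0, 0], [0, 0, 0.45], 0.5]
    - [[0, 0, 0], [0, 0, 0.3], 0.5]
    - [[0, 0, 0], [0, 0, 0.1], 0.5]
    - [[0, 0, 0], [0, 0, 0], 0.4]
    - [[0, 0, 0], [0, 0, 0], 0.4]

```text
t: 4.45
eef_pos: [0.6082, -0.0923, 0.2172]
orientation: [0.992, 0.13, 0.001, 0.0]
wrist_force: [0.1, 0.9, 0.4]
opening: 0.034
gripper_force: 0.2
```

```bash
python3 - <<'E'
from h import *
o,im,d=tilt(2); print(o)
s=bot.get_state(); q=s["eef_pos"][:2]-PV; print(s["eef_pos"],"a,p",q@E,q@X,s["wrist_force"],s["opening"],s["gripper_force"])
im,d=eyes.camera("scene"); cv2.imwrite("pics/s2.png",cv2.resize(im[120:320,220:460],None,fx=3,fy=3,interpolation=2))
E
```

```text
[(4.45, np.float64(-0.1391), 375), (4.5, np.float64(-0.1389), 370)]
[ 0.60849288 -0.09212658  0.21746326] a,p -0.19716704385597938 -0.0024668760065020556 [-0.6492828  -0.63348697 -0.13551567] 0.034347395340261926 0.03268703003413975
```

View pics/s2.png

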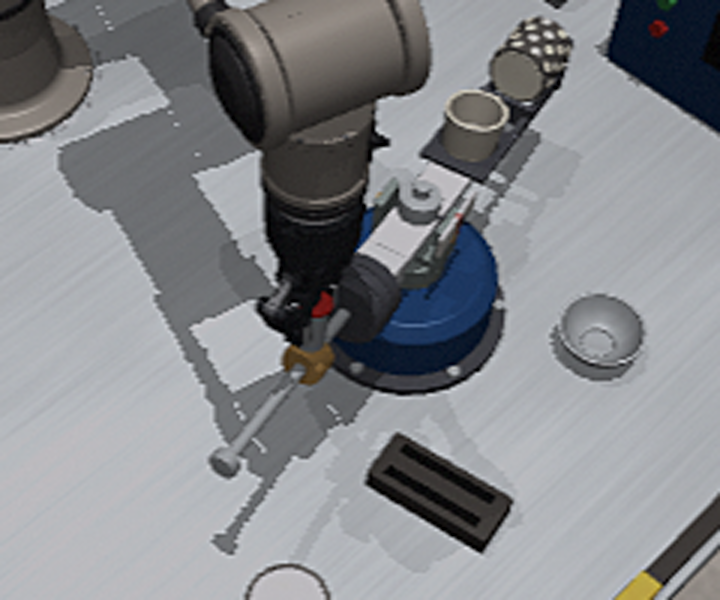

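The fingers are astride the post, clear of the brass weight and the black ring, and the arm still reads -0.139 on its stop. I'll start nudging outward, because s<0.025 cannot yet be balanced.

Call:
send_rows:
  commands:
    - [[0, 0, 0], [0.06, 0, 0], 0.37]
    - [[0, 0, 0], [0, 0.06, 0], 0.37]
    - [[0, 0, 0], [0, 0.06, 0], 0.37]
    - [[0, 0, 0], [0, 0.06, 0], 0.37]
    - [[0, 0, 0], [0, 0, 0], 0.37]

```text
t: 5.1
eef_pos: [0.6135, -0.1003, 0.2162]
orientation: [0.992, 0.13, -0.0, 0.0]
wrist_force: [-0.1, 0.2, 0.3]
opening: 0.0316
gripper_force: 0.0
```

```bash
cat > look.py <<'E'
from h import *
import sys
o,im,d=tilt(int(sys.argv[1]) if len(sys.argv)>1 else 3); print([(float(a),float(b)) for a,b,_ in o])
th=o[-1][1]; s=bot.get_state(); q=s["eef_pos"][:2]-PV; a=q@E; g=s["opening"]/2-.0125
h=.066 if th<0 else .055
f=lambda c:(-c-h*np.sin(th))/np.cos(th)-.185
print("a %.4f p %.4f z %.4f open %.4f gf %.2f  s(inner contact) %.4f s(outer) %.4f"%(a,q@X,s["eef_pos"][2],s["opening"],s["gripper_force"],f(a+g),f(a-g)))
print("post top z %.3f brass top z %.3f F %s"%(.155-(.185+f(a))*np.sin(th)*1+.066,.155-(.185+f(a))*np.sin(th)+.02,s["wrist_force"].round(1)))
K,R,t=P("scene"); im,d=eyes.camera("scene"); b,gg,r=[im[...,i].astype(int) for i in range(3)]
W=cloud("scene",d); w=W[...,:2]-PV
m=(r>100)&(r>2*gg)&(r>2*b)&(W[...,2]>.17)&(W[...,2]<.3)&(w@E<-.15)
if m.sum()>5:
    v,u=np.nonzero(m); y=W[m]; print("cap px",m.sum(),"a %.4f z %.4f"%(np.median(w[m]@E),np.median(y[:,2])))
mb=(r>1.25*gg)&(gg>1.25*b)&(r>80)&(W[...,2]>.1)&(W[...,2]<.3)&(w@E<-.15)&(abs(w@X)<.05)
if mb.sum()>5: print("brass px",mb.sum(),"a %.4f"%np.median(w[mb]@E))
E
python3 look.py
```

```text
[(5.1, -0.1326), (5.15, -0.1333), (5.2, -0.1365)]
a -0.2059 p 0.0002 z 0.2163 open 0.0317 gf 0.17  s(inner contact) 0.0285 s(outer) 0.0353
post top z 0.251 brass top z 0.205 F [-0.6 -0.   0.7]
cap px 11 a -0.2023 z 0.2500
brass px 77 a -0.2184
```

Call:
send_rows:
  commands:
    - [[0, 0, 0], [0, 0.06, 0], 0.37]
    - [[0, 0, 0], [0, 0.06, 0], 0.37]

```text
t: 5.5
eef_pos: [0.6149, -0.1055, 0.2163]
orientation: [0.991, 0.13, -0.0, 0.0]
wrist_force: [-0.4, 1.0, -0.3]
opening: 0.0315
gripper_force: 0.4
```

```bash
python3 look.py 4
```

```text
[(5.5, -0.1357), (5.55, -0.134), (5.6, -0.1351), (5.65, -0.1376)]
a -0.2120 p 0.0003 z 0.2163 open 0.0317 gf 0.02  s(inner contact) 0.0348 s(outer) 0.0415
post top z 0.252 brass top z 0.206 F [-0.2  0.2  0.6]
cap px 12 a -0.2090 z 0.2512
brass px 71 a -0.2244
```

Call:
send_rows:
  commands:
    - [[0, 0, 0], [0, 0.06, 0], 0.37]
    - [[0, 0, 0], [0, 0.06, 0], 0.37]
    - [[0, 0, 0], [0, 0.06, 0], 0.37]

```text
t: 6.05
eef_pos: [0.6173, -0.1144, 0.2163]
orientation: [0.992, 0.13, -0.0, 0.0]
wrist_force: [0.8, 0.7, 0.2]
opening: 0.0317
gripper_force: 0.4
```

```bash
python3 look.py 4
```

```text
[(6.05, -0.1339), (6.1, -0.134), (6.15, -0.1333), (6.2, -0.133)]
a -0.2210 p 0.0003 z 0.2163 open 0.0318 gf 0.00  s(inner contact) 0.0433 s(outer) 0.0502
post top z 0.252 brass top z 0.206 F [ 0.4  0.4 -0.3]
cap px 13 a -0.2186 z 0.2515
brass px 70 a -0.2335
```

```bash
python3 look.py 8
```

```text
[(6.3, -0.1359), (6.35, -0.1383), (6.4, -0.1395), (6.45, -0.14), (6.5, -0.1397), (6.55, -0.1394), (6.6, -0.1395), (6.65, -0.1399)]
a -0.2207 p 0.0003 z 0.2163 open 0.0316 gf 0.00  s(inner contact) 0.0438 s(outer) 0.0505
post top z 0.253 brass top z 0.207 F [ 0.6 -0.2  0.1]
cap px 11 a -0.2174 z 0.2517
brass px 67 a -0.2341
```

Call:
send_rows:
  commands:
    - [[0, 0, 0], [0, 0.06, 0], 0.37]
    - [[0, 0, 0], [0, 0.06, 0], 0.37]
    - [[0, 0, 0], [0, 0.06, 0], 0.37]

```text
t: 7.05
eef_pos: [0.6196, -0.1231, 0.2162]
orientation: [0.992, 0.13, -0.0, -0.0]
wrist_force: [-0.2, 0.5, -0.7]
opening: 0.0312
gripper_force: 0.4
```

```bash
python3 look.py 6
```

```text
[(7.05, -0.1341), (7.1, -0.1325), (7.15, -0.1326), (7.2, -0.1311), (7.25, -0.1313), (7.3, -0.1326)]
a -0.2298 p 0.0003 z 0.2163 open 0.0317 gf 0.00  s(inner contact) 0.0523 s(outer) 0.0591
post top z 0.253 brass top z 0.207 F [-0.9 -0.4  0.2]
cap px 11 a -0.2271 z 0.2512
brass px 77 a -0.2430
```

Call:
send_rows:
  commands:
    - [[0, 0, 0], [0, 0.06, 0], 0.37]
    - [[0, 0, 0], [0, 0.06, 0], 0.37]

```text
t: 7.6
eef_pos: [0.6211, -0.1287, 0.2163]
orientation: [0.991, 0.13, -0.0, -0.0]
wrist_force: [-0.6, 0.3, -0.3]
opening: 0.0316
gripper_force: 0.3
```

```bash
python3 look.py 8
```

```text
[(7.6, -0.1292), (7.65, -0.1261), (7.7, -0.1262), (7.75, -0.1259), (7.8, -0.1246), (7.85, -0.1246), (7.9, -0.1255), (7.95, -0.1262)]
a -0.2357 p 0.0003 z 0.2163 open 0.0316 gf 0.00  s(inner contact) 0.0577 s(outer) 0.0643
post top z 0.252 brass top z 0.206 F [-0.6  0.7  0.2]
cap px 13 a -0.2336 z 0.2509
brass px 71 a -0.2481
```

Call:
send_rows:
  commands:
    - [[0, 0, 0], [0, 0.06, 0], 0.37]

```text
t: 8.15
eef_pos: [0.6219, -0.1312, 0.2164]
orientation: [0.991, 0.13, 0.0, -0.0]
wrist_force: [0.7, 0.6, 0.3]
opening: 0.0316
gripper_force: 0.4
```

```bash
python3 look.py 9
```

```text
[(8.15, -0.123), (8.2, -0.1231), (8.25, -0.1218), (8.3, -0.1213), (8.35, -0.119), (8.4, -0.1194), (8.45, -0.1177), (8.5, -0.1177), (8.55, -0.1175)]
a -0.2387 p 0.0003 z 0.2163 open 0.0312 gf 0.00  s(inner contact) 0.0600 s(outer) 0.0663
post top z 0.250 brass top z 0.204 F [ 0.  -0.4  0.6]
cap px 12 a -0.2357 z 0.2481
brass px 69 a -0.2504
```

```bash
python3 look.py 8
```

```text
[(8.65, -0.1175), (8.7, -0.1183), (8.75, -0.1182), (8.8, -0.1184), (8.85, -0.1182), (8.9, -0.1184), (8.95, -0.1179), (9.0, -0.1186)]
a -0.2388 p 0.0003 z 0.2163 open 0.0317 gf 0.00  s(inner contact) 0.0599 s(outer) 0.0667
post top z 0.250 brass top z 0.204 F [-0.4 -0.2 -0.1]
cap px 12 a -0.2350 z 0.2479
brass px 69 a -0.2498
```

The arm now floats, held by friction at -0.118 with s≈0.060, so the balance point is about 0.060. Next I'll push slowly outward to raise it, following it down, and then move the weight back in to catch it.

Call:
send_rows:
  commands:
    - [[0, 0, 0], [0, 0.024, 0.02], 0.37]
    - [[0, 0, 0], [0, 0.024, 0.02], 0.37]
    - [[0, 0, 0], [0, 0.024, 0.02], 0.37]
    - [[0, 0, 0], [0, 0.024, 0.02], 0.37]
    - [[0, 0, 0], [0, 0.024, 0.02], 0.37]
    - [[0, 0, 0], [0, 0.024, 0.02], 0.37]
    - [[0, 0, 0], [0, 0.024, 0.02], 0.37]

```text
t: 9.8
eef_pos: [0.6241, -0.1398, 0.2092]
orientation: [0.992, 0.13, 0.0, 0.0]
wrist_force: [-0.6, 0.7, -1.3]
opening: 0.0316
gripper_force: 0.3
```

```bash
python3 look.py 4
```

```text
[(9.8, -0.0657), (9.85, -0.0605), (9.9, -0.0547), (9.95, -0.0495)]
a -0.2473 p 0.0003 z 0.2093 open 0.0314 gf 0.00  s(inner contact) 0.0627 s(outer) 0.0691
post top z 0.233 brass top z 0.187 F [-0.6 -0.4  0.4]
cap px 20 a -0.2448 z 0.2331
brass px 59 a -0.2521
```

Call:
send_rows:
  commands:
    - [[0, 0, 0], [0, -0.08, 0.1], 0.37]
    - [[0, 0, 0], [0, -0.08, 0.1], 0.37]

```text
t: 10.25
eef_pos: [0.6219, -0.1318, 0.199]
orientation: [0.992, 0.13, 0.0, 0.0]
wrist_force: [0.2, -0.6, 0.2]
opening: 0.0318
gripper_force: 0.2
```

```bash
python3 look.py 5
```

```text
[(10.25, -0.0168), (10.3, -0.0112), (10.35, -0.0046), (10.4, 0.0004), (10.45, 0.0054)]
a -0.2390 p 0.0003 z 0.1993 open 0.0318 gf 0.00  s(inner contact) 0.0503 s(outer) 0.0571
post top z 0.220 brass top z 0.174 F [-0.2 -0.6 -0.4]
cap px 19 a -0.2381 z 0.2192
brass px 55 a -0.2466
```

Call:
send_rows:
  commands:
    - [[0, 0, 0], [0, -0.03, 0.05], 0.37]
    - [[0, 0, 0], [0, -0.03, 0.05], 0.37]

```text
t: 10.75
eef_pos: [0.6213, -0.1292, 0.1943]
orientation: [0.992, 0.13, 0.0, 0.0]
wrist_force: [0.1, -0.0, -0.1]
opening: 0.0318
gripper_force: 0.2
```

```bash
python3 look.py 6
```

```text
[(10.75, 0.0314), (10.8, 0.0352), (10.85, 0.0375), (10.9, 0.0374), (10.95, 0.0379), (11.0, 0.0384)]
a -0.2361 p 0.0003 z 0.1943 open 0.0312 gf 0.00  s(inner contact) 0.0461 s(outer) 0.0523
post top z 0.212 brass top z 0.166 F [-0.3  0.2  0.4]
cap px 21 a -0.2355 z 0.2131
brass px 56 a -0.2413
```

Call:
send_rows:
  commands:
    - [[0, 0, 0], [0, 0.06, 0], 0.37]

```text
t: 11.2
eef_pos: [0.622, -0.1318, 0.1944]
orientation: [0.991, 0.13, 0.0, -0.0]
wrist_force: [-0.1, 0.2, -0.8]
opening: 0.0317
gripper_force: 0.0
```

```bash
python3 look.py 7
```

```text
[(11.2, 0.0374), (11.25, 0.0373), (11.3, 0.037), (11.35, 0.0371), (11.4, 0.0374), (11.45, 0.0373), (11.5, 0.0375)]
a -0.2391 p 0.0003 z 0.1943 open 0.0318 gf 0.00  s(inner contact) 0.0488 s(outer) 0.0556
post top z 0.212 brass top z 0.166 F [-0.6  0.  -0.3]
cap px 22 a -0.2347 z 0.2134
brass px 55 a -0.2405
```

Call:
send_rows:
  commands:
    - [[0, 0, 0], [0, -0.07, 0], 0.37]
    - [[0, 0, 0], [0, -0.02, 0], 0.37]
    - [[0, 0, 0], [0, -0.02, 0], 0.37]

```text
t: 11.9
eef_pos: [0.6205, -0.1265, 0.1944]
orientation: [0.991, 0.13, 0.0, 0.0]
wrist_force: [0.5, -0.6, -0.0]
opening: 0.032
gripper_force: 0.2
```

```bash
python3 look.py 4
```

```text
[(11.9, 0.0369), (11.95, 0.0376), (12.0, 0.0373), (12.05, 0.0365)]
a -0.2335 p 0.0003 z 0.1943 open 0.0316 gf 0.00  s(inner contact) 0.0434 s(outer) 0.0500
post top z 0.213 brass top z 0.167 F [-0.1 -0.2 -1.2]
cap px 20 a -0.2329 z 0.2131
brass px 53 a -0.2390
```

```bash
python3 look.py 6
```

```text
[(12.15, 0.0369), (12.2, 0.0373), (12.25, 0.0366), (12.3, 0.0378), (12.35, 0.0369), (12.4, 0.037)]
a -0.2337 p 0.0003 z 0.1943 open 0.0315 gf 0.00  s(inner contact) 0.0435 s(outer) 0.0500
post top z 0.212 brass top z 0.166 F [-0.4 -0.2 -0.6]
cap px 19 a -0.2333 z 0.2129
brass px 51 a -0.2398
```

Call:
send_rows:
  commands:
    - [[0, 0, 0], [0, -0.02, 0], 0.37]
    - [[0, 0, 0], [0, -0.02, 0], 0.37]
    - [[0, 0, 0], [0, -0.02, 0], 0.37]

```text
t: 12.8
eef_pos: [0.6198, -0.1237, 0.1943]
orientation: [0.992, 0.13, 0.0, 0.0]
wrist_force: [1.2, -1.2, 0.2]
opening: 0.032
gripper_force: 0.2
```

```bash
python3 look.py 4
```

```text
[(12.8, 0.0369), (12.85, 0.036), (12.9, 0.0373), (12.95, 0.0371)]
a -0.2305 p 0.0003 z 0.1943 open 0.0317 gf 0.01  s(inner contact) 0.0403 s(outer) 0.0470
post top z 0.213 brass top z 0.167 F [-0.3 -0.   0.5]
cap px 19 a -0.2294 z 0.2127
brass px 56 a -0.2361
```

Call:
send_rows:
  commands:
    - [[0, 0, 0], [0, -0.03, 0], 0.37]
    - [[0, 0, 0], [0, -0.03, 0], 0.37]

```text
t: 13.25
eef_pos: [0.619, -0.1209, 0.1943]
orientation: [0.992, 0.13, 0.0, 0.0]
wrist_force: [-0.1, -0.6, -0.7]
opening: 0.0319
gripper_force: 0.3
```

```bash
python3 look.py 4; python3 - <<'E'
from h import *
im,d=eyes.camera("wrist"); cv2.imwrite("pics/w2.png",im)
E
```

```text
[(13.25, 0.0375), (13.3, 0.0375), (13.35, 0.0371), (13.4, 0.037)]
a -0.2275 p 0.0003 z 0.1943 open 0.0309 gf 0.00  s(inner contact) 0.0376 s(outer) 0.0436
post top z 0.213 brass top z 0.167 F [-0.5  0.   0.4]
cap px 22 a -0.2272 z 0.2143
brass px 55 a -0.2341
```

View pics/w2.png

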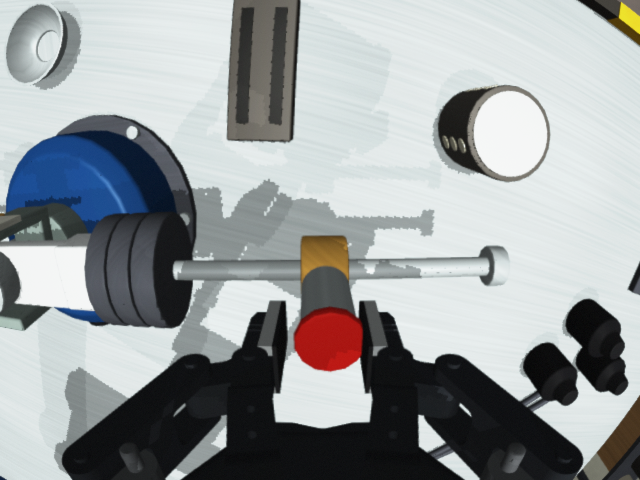

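The wrist view shows the red cap at (330,338), free between the fingers, and nothing is blocking the arm. The holds and drops so far put the balance point at about s≈0.050. I'll keep moving the weight slowly inward until the arm starts to come down.

Call:
send_rows:
  commands:
    - [[0, 0, 0], [0, -0.02, 0], 0.37]
    - [[0, 0, 0], [0, -0.02, 0], 0.37]
    - [[0, 0, 0], [0, -0.02, 0], 0.37]

```text
t: 13.85
eef_pos: [0.6183, -0.1179, 0.1943]
orientation: [0.992, 0.13, 0.0, 0.0]
wrist_force: [-0.1, -0.2, 0.1]
opening: 0.0314
gripper_force: 0.2
```

```bash
python3 look.py 5
```

```text
[(13.85, 0.034), (13.9, 0.0316), (13.95, 0.0324), (14.0, 0.0312), (14.05, 0.0293)]
a -0.2246 p 0.0003 z 0.1943 open 0.0314 gf 0.00  s(inner contact) 0.0348 s(outer) 0.0413
post top z 0.214 brass top z 0.168 F [-0.4 -0.4 -0.3]
cap px 19 a -0.2235 z 0.2162
brass px 52 a -0.2305
```

Call:
send_rows:
  commands:
    - [[0, 0, 0], [0, 0.04, 0], 0.37]
    - [[0, 0, 0], [0, 0.04, 0], 0.37]

```text
t: 14.35
eef_pos: [0.6193, -0.122, 0.1943]
orientation: [0.992, 0.13, -0.0, 0.0]
wrist_force: [0.7, -0.4, -0.3]
opening: 0.0317
gripper_force: 0.0
```

```bash
python3 look.py 4
```

```text
[(14.35, 0.0174), (14.4, 0.0132), (14.45, 0.0107), (14.5, 0.0069)]
a -0.2288 p 0.0003 z 0.1942 open 0.0314 gf 0.00  s(inner contact) 0.0402 s(outer) 0.0466
post top z 0.219 brass top z 0.173 F [0.  0.8 0. ]
cap px 19 a -0.2266 z 0.2213
brass px 50 a -0.2320
```

Call:
send_rows:
  commands:
    - [[0, 0, 0], [0, 0.1, 0], 0.37]
    - [[0, 0, 0], [0, 0.1, 0], 0.37]

```text
t: 14.8
eef_pos: [0.622, -0.1317, 0.1944]
orientation: [0.991, 0.13, 0.0, 0.0]
wrist_force: [-0.4, 0.3, -0.7]
opening: 0.0315
gripper_force: 0.2
```

```bash
python3 look.py 5
```

```text
[(14.8, -0.0062), (14.85, -0.0058), (14.9, -0.0056), (14.95, -0.0054), (15.0, -0.0058)]
a -0.2388 p 0.0002 z 0.1942 open 0.0313 gf 0.00  s(inner contact) 0.0510 s(outer) 0.0573
post top z 0.222 brass top z 0.176 F [-0.3  0.2  0.1]
cap px 20 a -0.2366 z 0.2235
brass px 51 a -0.2404
```

The arm stopped at -0.006 with s≈0.051. I'll centre the hand, open slightly and lift straight off.

Call:
send_rows:
  commands:
    - [[0, 0, 0], [0, -0.06, 0], 0.4]
    - [[0, 0, 0], [0, 0, 0], 0.5]
    - [[0, 0, 0], [0, 0, 0], 0.5]

```text
t: 15.4
eef_pos: [0.6211, -0.1283, 0.1944]
orientation: [0.991, 0.13, 0.0, 0.0]
wrist_force: [0.4, -0.3, -0.4]
opening: 0.0428
gripper_force: 0.0
```

```bash
python3 look.py 5
```

```text
[(15.4, -0.0074), (15.45, -0.0057), (15.5, -0.0058), (15.55, -0.0055), (15.6, -0.0053)]
a -0.2357 p 0.0003 z 0.1943 open 0.0423 gf 0.00  s(inner contact) 0.0424 s(outer) 0.0597
post top z 0.222 brass top z 0.176 F [ 0.1 -0.1 -0.4]
cap px 22 a -0.2377 z 0.2234
brass px 48 a -0.2392
```

Call:
send_rows:
  commands:
    - [[0, 0, 0], [0, 0, -0.2], 0.5]
    - [[0, 0, 0], [0, 0, -0.4], 0.5]
    - [[0, 0, 0], [0, 0, -0.5], 0.5]
    - [[0, 0, 0], [0, 0, -0.5], 0.5]
    - [[0, 0, 0], [0, 0, -0.5], 0.5]
    - [[0, 0, 0], [0, 0, -0.5], 0.5]
    - [[0, 0, 0], [0, 0, -0.4], 0.5]
    - [[0, 0, 0], [-0.4, 0, 0], 0.5]
    - [[0, 0, 0], [-0.5, 0, 0], 0.5]
    - [[0, 0, 0], [-0.5, 0, 0], 0.5]
    - [[0, 0, 0], [-0.4, 0, 0], 0.5]
    - [[0, 0, 0], [0, 0, 0], 0.5]

```text
t: 16.9
eef_pos: [0.5326, -0.1523, 0.346]
orientation: [0.992, 0.129, 0.001, 0.001]
wrist_force: [0.6, -0.1, -0.1]
opening: 0.0429
gripper_force: 0.0
```

```bash
python3 look.py 4; python3 - <<'E'
from h import *
print(tilt(3,"scene")[0])
E
```

```text
[(16.9, -0.0058), (16.95, -0.0056), (17.0, -0.0058), (17.05, -0.0056)]
a -0.2357 p -0.0890 z 0.3445 open 0.0428 gf 0.00  s(inner contact) 0.0421 s(outer) 0.0599
post top z 0.222 brass top z 0.176 F [0.7 0.3 0.3]
cap px 87 a -0.2362 z 0.2234
brass px 62 a -0.2409
[(17.15, np.float64(-0.011), 175), (17.2, np.float64(-0.01), 180), (17.25, np.float64(-0.01), 180)]
```

Call:
send_rows:
  commands:
    - [[0, 0, 0], [-0.4, 0, -0.2], 0.5]
    - [[0, 0, 0], [-0.4, 0, -0.2], 0.5]
    - [[0, 0, 0], [0, 0, 0], 0.5]
    - [[0, 0, 0], [0, 0, 0], 0.5]
    - [[0, 0, 0], [0, 0, 0], 0.5]
    - [[0, 0, 0], [0, 0, 0], 0.5]
    - [[0, 0, 0], [0, 0, 0], 0.5]
    - [[0, 0, 0], [0, 0, 0], 0.5]
    - [[0, 0, 0], [0, 0, 0], 0.5]
    - [[0, 0, 0], [0, 0, 0], 0.5]
    - [[0, 0, 0], [0, 0, 0], 0.5]
    - [[0, 0, 0], [0, 0, 0], 0.5]
    - [[0, 0, 0], [0, 0, 0], 0.5]
    - [[0, 0, 0], [0, 0, 0], 0.5]
    - [[0, 0, 0], [0, 0, 0], 0.5]
    - [[0, 0, 0], [0, 0, 0], 0.5]
    - [[0, 0, 0], [0, 0, 0], 0.5]
    - [[0, 0, 0], [0, 0, 0], 0.5]
    - [[0, 0, 0], [0, 0, 0], 0.5]
    - [[0, 0, 0], [0, 0, 0], 0.5]

```text
t: 19.3
eef_pos: [0.4955, -0.1621, 0.3643]
orientation: [0.992, 0.13, 0.0, 0.0]
wrist_force: [0.3, -0.7, 0.4]
opening: 0.0428
gripper_force: 0.0
```

```bash
python3 - <<'E'
from h import *
def slope(c,d):
    W=cloud(c,d); q=W[...,:2]-PV; a=q@E; p=q@X; z=W[...,2]; out=[]
    f=(abs(p+(.002 if c=="top" else -.002))<.014)&(((a>-.09)&(a<-.045))|((a>.03)&(a<.06)))&(z>.14)&(z<.185)
    r=(abs(p+(.002 if c=="top" else -.002))<.006)&(a>-.325)&(a<-.265)&(z>.13)&(z<.22)
    return np.polyfit(a[f],z[f],1)[0],f.sum(),np.median(z[r])
for c in ["top","scene"]:
    print(c,"start",slope(c,np.load(f"{c}0.npy")),"now",[slope(c,eyes.camera(c)[1]) for _ in range(3)], tilt(2,c)[0])
im,_=eyes.camera("scene"); cv2.imwrite("pics/s3.png",cv2.resize(im[130:290,270:430],None,fx=3.7,fy=3.7,interpolation=2))
E
```

```text
top start (np.float64(-0.15130988000203285), np.int64(395), np.float64(0.19026898400737113)) now [(np.float64(-0.02266004769584321), np.int64(393), np.float64(0.1526178994452145)), (np.float64(-0.021856832474567923), np.int64(398), np.float64(0.15267320059658943)), (np.float64(-0.02239231885333766), np.int64(396), np.float64(0.15271579633201826))] [(19.45, np.float64(-0.006), 374), (19.5, np.float64(-0.0059), 377)]
scene start (np.float64(-0.15170431047330551), np.int64(139), np.float64(0.1917406042399939)) now [(np.float64(-0.01979338030810659), np.int64(171), np.float64(0.15259975996122896)), (np.float64(-0.024052032899556052), np.int64(178), np.float64(0.15313479197095303)), (np.float64(-0.02449330211411745), np.int64(173), np.float64(0.15301560462875963))] [(19.7, np.float64(-0.01), 171), (19.75, np.float64(-0.0142), 181)]
```

View pics/s3.png

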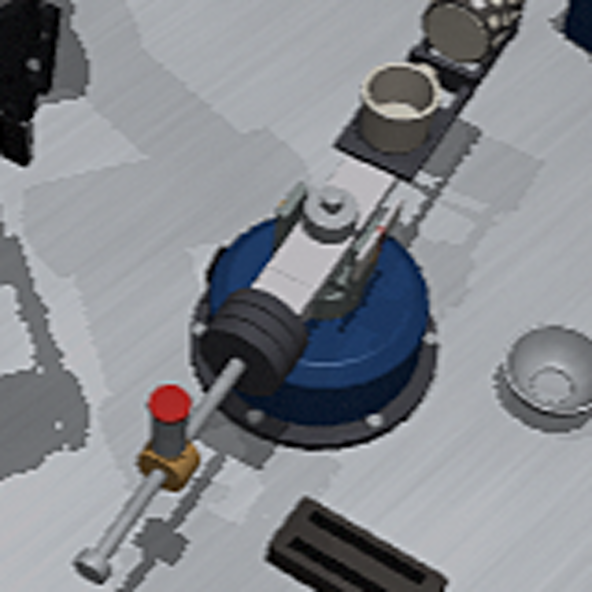

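Both cameras put the tilt at about -0.01 rad or less, and the arm is steady. The scene view shows it level and untouched, with the post at (170,410) and the rod end at (92,565). The hand is clear at upper left. I'll let it rest for more than 5 s.

Call:
send_rows:
  commands:
    - [[0, 0, 0], [0, 0, 0], 0.5]
    - [[0, 0, 0], [0, 0, 0], 0.5]
    - [[0, 0, 0], [0, 0, 0], 0.5]
    - [[0, 0, 0], [0, 0, 0], 0.5]
    - [[0, 0, 0], [0, 0, 0], 0.5]
    - [[0, 0, 0], [0, 0, 0], 0.5]
    - [[0, 0, 0], [0, 0, 0], 0.5]
    - [[0, 0, 0], [0, 0, 0], 0.5]
    - [[0, 0, 0], [0, 0, 0], 0.5]
    - [[0, 0, 0], [0, 0, 0], 0.5]
    - [[0, 0, 0], [0, 0, 0], 0.5]
    - [[0, 0, 0], [0, 0, 0], 0.5]
    - [[0, 0, 0], [0, 0, 0], 0.5]
    - [[0, 0, 0], [0, 0, 0], 0.5]
    - [[0, 0, 0], [0, 0, 0], 0.5]
    - [[0, 0, 0], [0, 0, 0], 0.5]
    - [[0, 0, 0], [0, 0, 0], 0.5]
    - [[0, 0, 0], [0, 0, 0], 0.5]
    - [[0, 0, 0], [0, 0, 0], 0.5]
    - [[0, 0, 0], [0, 0, 0], 0.5]

```text
t: 21.85
eef_pos: [0.4955, -0.1621, 0.3643]
orientation: [0.992, 0.13, -0.0, 0.0]
wrist_force: [0.5, 0.5, 0.7]
opening: 0.0429
gripper_force: 0.0
```

Call:
send_rows:
  commands:
    - [[0, 0, 0], [0, 0, 0], 0.5]
    - [[0, 0, 0], [0, 0, 0], 0.5]
    - [[0, 0, 0], [0, 0, 0], 0.5]
    - [[0, 0, 0], [0, 0, 0], 0.5]
    - [[0, 0, 0], [0, 0, 0], 0.5]
    - [[0, 0, 0], [0, 0, 0], 0.5]
    - [[0, 0, 0], [0, 0, 0], 0.5]
    - [[0, 0, 0], [0, 0, 0], 0.5]
    - [[0, 0, 0], [0, 0, 0], 0.5]
    - [[0, 0, 0], [0, 0, 0], 0.5]
    - [[0, 0, 0], [0, 0, 0], 0.5]
    - [[0, 0, 0], [0, 0, 0], 0.5]
    - [[0, 0, 0], [0, 0, 0], 0.5]
    - [[0, 0, 0], [0, 0, 0], 0.5]
    - [[0, 0, 0], [0, 0, 0], 0.5]
    - [[0, 0, 0], [0, 0, 0], 0.5]
    - [[0, 0, 0], [0, 0, 0], 0.5]
    - [[0, 0, 0], [0, 0, 0], 0.5]
    - [[0, 0, 0], [0, 0, 0], 0.5]
    - [[0, 0, 0], [0, 0, 0], 0.5]

```text
t: 23.85
eef_pos: [0.4955, -0.1621, 0.3643]
orientation: [0.992, 0.13, -0.0, 0.0]
wrist_force: [0.1, -0.9, 0.5]
opening: 0.0427
gripper_force: 0.0
```

```bash
python3 - <<'E'
from h import *
o=tilt(3)[0]; print(o)
if all(abs(x[1]+.006)<.003 for x in o): print(bot.sign_off())
E
```

```text
[(23.85, np.float64(-0.0062), 377), (23.9, np.float64(-0.0054), 371), (23.95, np.float64(-0.0059), 379)]
the job is handed in; nothing more can be done
None
```

The arm is balanced: it sat still at about -0.01 rad (measured -0.006 to -0.014), untouched with the hand clear, for about 7 s, and I handed the job in at about 24 s.

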